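# Clamp the orange canister's lid shut with its wire bail

### The job

The joining biscuits in the canister with the orange lid must stay dry. Swing that canister's wire bail over the top and down on its front side until it has gone over center and is fully home, clamping the lid, and let go. Leave the bail of the blue-lidded canister standing as it is.

Things in the scene. Friction and masses are not known exactly. Their poses are not given: they have to be found in the camera images.
- orange_canister: White round canister, orange lid, 84 mm across, 113 mm tall with the thin yoke wire over its lid, screwed down on a wooden foot 108 mm across. Origin: centre of the foot's underside on the table; z up; -x is its front, to which the bail closes, within 0.45 rad of facing the robot (world -x). The bail's pivot axis runs along y, 85 mm above the origin; its pins end at y = -54 and 54 mm.
- orange_bail (a joint): Bail angle, rad. 0: leaning 50 degrees back (to +x) from upright; 0.87 upright; grows towards the front; 2.53: home at its stop, 95 degrees past upright. Starts at 0 to 0.3 and stays there untouched. Beyond, a spring resists more and more, at most 7 N at the grip near 1.75; dead centre 2.34: let go before it, the bail springs back to about 0.3; beyond it, it pulls itself home and stays.
- orange_grip (a point): Middle of the black round sleeve on the orange canister's bail: 12 mm thick, 64 mm long, along the canister's y, 80 mm from the pivot axis. It may turn between the fingers. Axes: the canister's, turned with the bail. At the start it is behind the canister's axis, 136 to 152 mm above the table; home, 80 mm in front of the axis, 78 mm up, with about 30 mm free between sleeve and can.
- blue_canister: The same canister with a blue lid, same frame; it stands left or right of the orange one. Not to be worked.
- blue_grip (a point): Middle of the black sleeve of the blue canister's bail, which also leans back, open; it must stay where it is.

How it is judged:
By the outcome, as a careful person would: the job done as asked, in the order asked, and still so for the second after the job is handed in, with the robot touching nothing.
It also fails if it takes over 37 s, if anything falls off the work surface, if the arm or the gripper's body presses on something with over 40 N, if the wrist force passes 120 N, or if a joint passes its speed limit or range.

### The arm

A 6-joint arm with a two-finger parallel gripper is mounted at the origin on the work surface; the furniture and walls round the work are solid. World frame = base frame: x ahead of the robot, y to its left, z up, the work surface at z = 0. Lengths are in m, angles in rad, forces in N, time in s.
With the tool pointing down it reaches from about 0.325 to 0.775 m from the base axis. Payload 5.5 kg.
Tool frame: the origin (TCP) lies on the centre line of the jaws, within the pads' length; the fingertips stand 17 mm ahead of it and the grasp point (between the pads) lies 2 mm behind it; z points along the fingers, y is the direction in which the jaws open and shut (so a half turn about z gives the same grasp; the last joint's range is limited). The gripper opens to 88 mm and grips with 3 to 60 N. Pads are 20 mm wide; open, the fingers measure 115 mm over their backs; the gripper's body (75 mm by 178 mm) begins 61 mm behind the grasp point.
Start: joints at [1.269, 0.091, 1.231, -0, 1.82, -0.057], TCP at [0.145, 0.582, 0.24] pointing down, gripper open.
Joint ranges: [-2.87, 2.87], [-0.86, 2.18], [0.17, 2.46], [-1.51, 4.65], [0.06, 2.69], [-2.65, 2.65]. Speed limits (rad/s): [2.57, 2.57, 3.01, 3.14, 3.14, 3.14].

### API

Orientations are given as a unit quaternion [x, y, z, w].
In Python, from station import sensors, vision, workorder gives the robot as it stands.
- The arm moves only by the tool play_rows, never from a script. Its argument "targets" is a list of rows, each an object of numbers: "gripper": the finger opening in mm, from 0 to 87.8; "x", "y", "z": the shift along the tool's x, y, z in mm; "spin": the turn about the tool's z in rad. In form: [{"gripper": .., "x": .., "y": .., "z": .., "spin": ..}, ...]. A call has 1 to 10 rows; each row is the pose to reach, as a shift and turn from the pose commanded when the call began, along the tool's axes at that moment; what a row does not reach only later rows make up. A row lasts 1/10 s, in which the tool goes at most 50 mm and 8.59 degrees, less where a joint would pass 70% of its speed; a pose out of reach is approached as far as the arm can. A call with a gripper value outside its range is refused whole. The fingers move at their own pace and stop on an object; the grip force is fixed at half the most. Time passes only in rows, so rows that repeat a pose let the fingers close. It gives the time, the measured TCP pose, the force and the opening at its end, in the units of the state.
- sensors.get_obs(): the state, without advancing time (a new reading comes with each control period).
- vision.grab_frame(name): name is "side" or "top" or "wrist"; returns a dict with "image" (400x640x3 uint8, red, green, blue), "range_z" (400x640 float32, m along the optical axis (not along the pixel's ray), 0 where there is no reading), "fx", "fy", "cx", "cy" (pixels), "view" (4x4, takes a point from world to camera coordinates); the wrist camera has in their place "hand_eye" (4x4, takes a point from camera to tool coordinates, whose origin is the TCP and whose axes are the flange's). Camera axes: x right, y up, looking along -z (the intrinsics and any distortion apply to the point x, -y, -z); pixel columns grow to the right and rows downward; lengths in m; the calibration is good to about 2 mm. A picture is of the moment at which its call begins: read the wrist's pose just before it.
- workorder.sign_off(): hands the job in, once; it reports no verdict.
The state is a dict: "clock": time; "q": joint angles; "qd": joint speeds; "joint_efforts": joint torques, N m; "ee_pos": TCP position; "tcp_rot": TCP orientation; "ft_force": force on the tool from outside, world axes, zero at the start; "ft_torque": the same for the moment, N m; "grip_width": finger opening in m.
Only numpy, scipy, OpenCV 4.12 (cv2) and the standard library are available. Lean on these libraries where they do the work, as an engineer would, in place of code of your own. Each camera call takes 0.05 s, during which the arm holds its last target.

## Working session

There is one attempt and no reset: what is moved stays moved. The work goes in short steps, Python scripts to look and compute and a tool call to move; the robot and the scene stay as the last step left them, time stands still between calls to the robot, and variables do not carry over. Pictures are saved under pics/ and viewed, and the job is handed in when it is done.

Besides the shell and the picture viewer there is one more tool, called after "Emit:" as name(argument=value, ...), one argument or row to a line, values as JSON. play_rows: Moves the arm, as the interface text tells. Its arguments: {"type":"object","properties":{"targets":{"type":"array"}},"required":["targets"]}

```bash
ls; mkdir -p pics; cat > h.py <<'E'
import numpy as np, cv2
from station import sensors, vision, workorder
from scipy.spatial.transform import Rotation as R
def save(n,f): cv2.imwrite('pics/'+n+'.png',f['image'][:,:,::-1])
def cloud(f,T=None):
    # returns HxWx3 world points via depth
    z=f['range_z']; v,u=np.mgrid[:z.shape[0],:z.shape[1]]
    p=np.stack([(u-f['cx'])/f['fx']*z,-(v-f['cy'])/f['fy']*z,-z,np.ones_like(z)],-1)
    M=np.linalg.inv(f['view']) if T is None else T
    w=p@M.T; w=w[...,:3]; w[z==0]=np.nan
    return w
E
python3 - <<'E'
from h import *
o=sensors.get_obs(); print(o['clock'],o['ee_pos'],o['tcp_rot'],o['q'],o['ft_force'],o['grip_width'])
for n in('side','top'):
    f=vision.grab_frame(n); save(n+'0',f); print(n,[k for k in f],f['fx'],f['cx'],f['cy'],np.linalg.inv(f['view']).round(3).tolist()); np.savez(n+'0.npz',**{k:np.asarray(v) for k,v in f.items()})
E
```

```text
pics
0.0 [0.14534204 0.581861   0.23853273] [ 1.22098059e-01  9.92517583e-01 -9.41116659e-04 -1.61005380e-04] [ 1.26930544e+00  9.18410764e-02  1.23185892e+00 -1.90108112e-05
  1.81980215e+00 -5.66884776e-02] [-0.21474997  0.40082628 -0.34894107] 0.08805066226962757
side ['image', 'range_z', 'fx', 'fy', 'cx', 'cy', 'view'] 517.097966741028 327.22647833691167 202.15250297427016 [[-0.956, 0.102, -0.274, 0.316], [-0.292, -0.381, 0.877, 0.844], [-0.015, 0.919, 0.394, 0.47], [0.0, 0.0, 0.0, 1.0]]
top ['image', 'range_z', 'fx', 'fy', 'cx', 'cy', 'view'] 487.3573983224796 328.25031772852185 196.98080367049317 [[-0.01, 0.996, -0.09, 0.52], [-1.0, -0.008, 0.029, 0.01], [0.028, 0.09, 0.996, 0.97], [0.0, 0.0, 0.0, 1.0]]
```

View pics/side0.png

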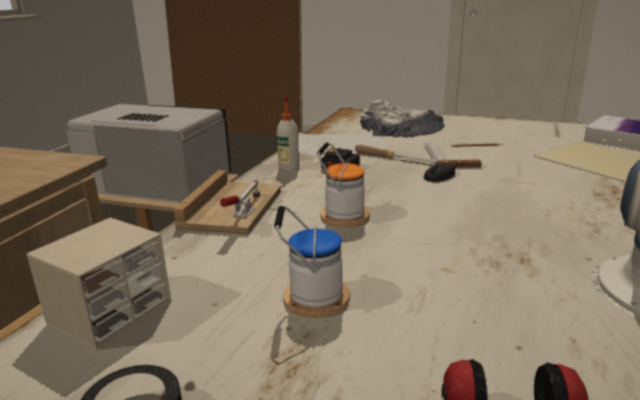

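View pics/top0.png

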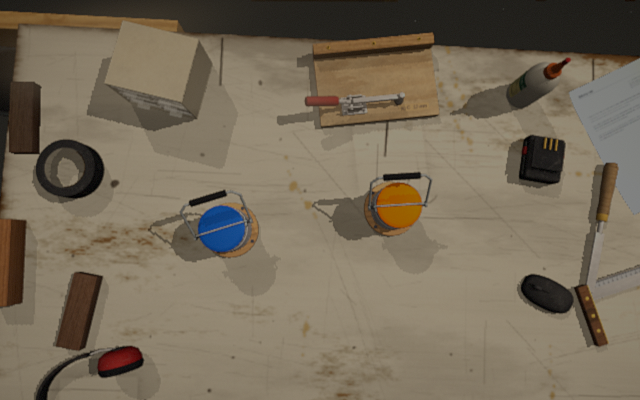

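The top view shows the orange lid at about (398,208) with its sleeve at (402,176), and the blue lid at (221,230) with its sleeve at (208,198). Next I'll measure both.

```bash
python3 - <<'E'
from h import *
for n in('top','side'):
    f=dict(np.load(n+'0.npz')); W=cloud(f); im=f['image'].astype(int); hsv=cv2.cvtColor(f['image'],cv2.COLOR_RGB2HSV)
    vv,uu=np.mgrid[:400,:640]
    boxes={'top':{'or':(360,445,160,245),'bl':(170,270,180,265)},'side':{'or':(300,380,135,230),'bl':(265,360,200,320)}}[n]
    for c,(a,b,t,d) in boxes.items():
        box=(uu>=a)&(uu<b)&(vv>=t)&(vv<d)
        col=((hsv[...,0]<20)&(hsv[...,2]>150)&(hsv[...,1]>190)) if c=='or' else ((hsv[...,0]>100)&(hsv[...,0]<125)&(hsv[...,1]>180))
        m=box&col&(W[...,2]>.06); p=W[m]; ztop=np.nanpercentile(p[:,2],60)
        print(n,c,'lid n',m.sum(),'med',np.nanmedian(p,0).round(4),'min',np.nanmin(p,0).round(4),'max',np.nanmax(p,0).round(4))
        s=box&(im.max(2)<50)&(W[...,2]>.12)&(W[...,2]<.17); 
        p=W[s]; 
        if len(p)<5: print('few',len(p)); continue
        mu=p.mean(0); U,S,V=np.linalg.svd(p-mu); 
        q=(p-mu)@V[0]; print('  sleeve n',s.sum(),'mean',mu.round(4),'axis',V[0].round(3),'len',np.ptp(q).round(4),'mid',(mu+V[0]*(q.max()+q.min())/2).round(4),'pix',uu[s].mean(),vv[s].mean(), 'zrange',p[:,2].min(),p[:,2].max())
E
```

```text
top or lid n 1216 med [ 0.5772 -0.1394  0.1091] min [ 0.5449 -0.1791  0.1027] max [ 0.6183 -0.1019  0.1146]
  sleeve n 202 mean [ 0.6279 -0.1383  0.1553] axis [-0.052  0.999  0.007] len 0.0629 mid [ 0.6279 -0.1387  0.1553] pix 401.61386138613864 176.0891089108911 zrange 0.14950880544545753 0.16036863544856672
top bl lid n 1472 med [0.544  0.1738 0.1089] min [0.5042 0.1352 0.1027] max [0.5833 0.2148 0.114 ]
  sleeve n 209 mean [0.5935 0.1894 0.1502] axis [-0.289  0.957 -0.004] len 0.0639 mid [0.5933 0.1901 0.1502] pix 207.0909090909091 198.07655502392345 zrange 0.14367079700891794 0.15472838267638533
side or lid n 313 med [ 0.5755 -0.1303  0.109 ] min [ 0.544  -0.1726  0.104 ] max [ 0.6201 -0.0993  0.1112]
  sleeve n 28 mean [ 0.6258 -0.1286  0.1552] axis [-0.064  0.998 -0.001] len 0.0528 mid [ 0.6259 -0.1309  0.1552] pix 323.39285714285717 147.60714285714286 zrange 0.15267271409076322 0.15685286625817024
side bl lid n 655 med [0.5412 0.1823 0.1089] min [0.5053 0.1478 0.1004] max [0.581  0.22   0.1114]
  sleeve n 95 mean [0.5922 0.1987 0.1503] axis [-0.283  0.959 -0.015] len 0.057 mid [0.5929 0.1963 0.1504] pix 279.29473684210524 215.93684210526317 zrange 0.1471800310111947 0.15206239649905073
```

```bash
cat >> h.py <<'E'
def shift(p,yaw=None):
    o=sensors.get_obs(); r=R.from_quat(o['tcp_rot']); d=r.inv().apply(np.array(p)-o['ee_pos'])*1000
    ty=r.as_matrix()[:,1]; cy=np.arctan2(ty[1],ty[0]); 
    return d.round(1), None if yaw is None else round(-(yaw-cy),3)
E
python3 - <<'E'
from h import *
print(shift([.628,-.139,.24],.052))
E
```

```text
(array([-6.430e+02, -5.824e+02, -4.000e-01]), np.float64(1.274))
```

Emit:
play_rows(
  targets=[
    {"gripper":87,"x":-643,"y":-582,"z":0,"spin":1.274},
    {"gripper":87,"x":-643,"y":-582,"z":0,"spin":1.274},
    {"gripper":87,"x":-643,"y":-582,"z":0,"spin":1.274},
    {"gripper":87,"x":-643,"y":-582,"z":0,"spin":1.274},
    {"gripper":87,"x":-643,"y":-582,"z":0,"spin":1.274},
    {"gripper":87,"x":-643,"y":-582,"z":0,"spin":1.274},
    {"gripper":87,"x":-643,"y":-582,"z":0,"spin":1.274},
    {"gripper":87,"x":-643,"y":-582,"z":0,"spin":1.274},
    {"gripper":87,"x":-643,"y":-582,"z":0,"spin":1.274},
    {"gripper":87,"x":-643,"y":-582,"z":0,"spin":1.274},
  ],
)

```text
clock: 1.1
ee_pos: [0.4243, 0.1648, 0.2394]
tcp_rot: [0.689, 0.725, 0.0, -0.0]
ft_force: [0.5, 0.1, -0.2]
grip_width: 0.0868
```

```bash
python3 - <<'E'
from h import *
print(shift([.628,-.139,.24],.052)); print(sensors.get_obs()['q'])
E
```

```text
(array([-313.6,  188.3,   -0.6]), np.float64(-0.002))
[ 2.95666608e-01 -2.99403760e-01  1.59498426e+00  9.34292105e-05
  1.84598748e+00  2.45832454e-01]
```

Emit:
play_rows(
  targets=[
    {"gripper":87,"x":-314,"y":188,"z":0,"spin":0},
    {"gripper":87,"x":-314,"y":188,"z":0,"spin":0},
    {"gripper":87,"x":-314,"y":188,"z":0,"spin":0},
    {"gripper":87,"x":-314,"y":188,"z":0,"spin":0},
    {"gripper":87,"x":-314,"y":188,"z":0,"spin":0},
    {"gripper":87,"x":-314,"y":188,"z":0,"spin":0},
    {"gripper":87,"x":-314,"y":188,"z":0,"spin":0},
    {"gripper":87,"x":-314,"y":188,"z":0,"spin":0},
    {"gripper":87,"x":-314,"y":188,"z":0,"spin":0},
    {"gripper":87,"x":-314,"y":188,"z":0,"spin":0},
  ],
)

```text
clock: 2.1
ee_pos: [0.6275, -0.1368, 0.2389]
tcp_rot: [0.689, 0.725, -0.0, -0.001]
ft_force: [0.2, 0.2, 0.1]
grip_width: 0.087
```

```bash
python3 - <<'E'
from h import *
print(shift([.628,-.139,.24],.052)); o=sensors.get_obs(); print(o['q'],o['ft_force'])
f=vision.grab_frame('wrist'); save('w1',f)
r=np.eye(4); r[:3,:3]=R.from_quat(o['tcp_rot']).as_matrix(); r[:3,3]=o['ee_pos']
W=cloud(f,r@f['hand_eye']); print((f['hand_eye']).round(3).tolist())
np.savez('w1.npz',W=W,im=f['image'])
im=f['image'].astype(int)
s=(im.max(2)<60)&(W[...,2]>.12)&(W[...,2]<.17)&(abs(W[...,0]-.628)<.03)&(abs(W[...,1]+.139)<.05)
p=W[s]; mu=p.mean(0); U,S,V=np.linalg.svd(p-mu,full_matrices=False); q=(p-mu)@V[0]; print(s.sum(),mu.round(4),V[0].round(3),np.ptp(q),(mu+V[0]*(q.max()+q.min())/2).round(4),p.min(0),p.max(0))
E
```

```text
(array([-2.2,  0.3, -1.1]), np.float64(-0.0))
[-2.67810132e-01  2.08726026e-01  1.10275700e+00  4.35527157e-04
  1.83166878e+00 -3.19355952e-01] [0.19743884 0.19491419 0.05378659]
[[-0.001, 0.958, 0.287, 0.078], [1.0, 0.001, 0.0, -0.0], [0.0, 0.287, -0.958, -0.145], [0.0, 0.0, 0.0, 1.0]]
1193 [ 0.6297 -0.1356  0.1558] [ 0.055 -0.998  0.009] 0.061985777336019704 [ 0.6299 -0.1377  0.1558] [ 0.6234279  -0.16882194  0.14815219] [ 0.63570114 -0.10669152  0.15822723]
```

View pics/w1.png

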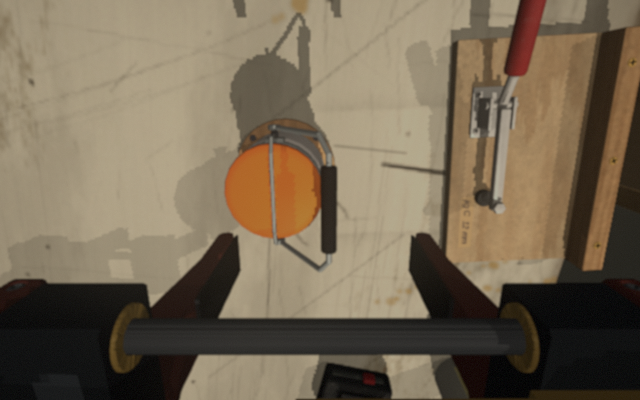

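The wrist view shows the sleeve at about (329,210), centred between the fingers. It measures (0.629, -0.138, 0.151), which agrees with the top view. I'll go down and close on it.

Emit:
play_rows(
  targets=[
    {"gripper":60,"x":-1,"y":1.5,"z":30,"spin":0},
    {"gripper":50,"x":-1,"y":1.5,"z":60,"spin":0},
    {"gripper":50,"x":-1,"y":1.5,"z":80,"spin":0},
    {"gripper":50,"x":-1,"y":1.5,"z":90,"spin":0},
    {"gripper":50,"x":-1,"y":1.5,"z":90,"spin":0},
    {"gripper":30,"x":-1,"y":1.5,"z":90,"spin":0},
    {"gripper":20,"x":-1,"y":1.5,"z":90,"spin":0},
    {"gripper":8,"x":-1,"y":1.5,"z":90,"spin":0},
    {"gripper":4,"x":-1,"y":1.5,"z":90,"spin":0},
    {"gripper":4,"x":-1,"y":1.5,"z":90,"spin":0},
  ],
)

```text
clock: 3.15
ee_pos: [0.6296, -0.1381, 0.1501]
tcp_rot: [0.689, 0.725, 0.0, 0.0]
ft_force: [2.4, -0.1, 2.0]
grip_width: 0.0133
```

```bash
python3 - <<'E'
from h import *
o=sensors.get_obs(); print(o['ee_pos'],o['ft_force'],o['grip_width'])
d=np.load('w1.npz'); W=d['W']; hsv=cv2.cvtColor(d['im'],cv2.COLOR_RGB2HSV)
m=(hsv[...,0]<20)&(hsv[...,1]>190)&(hsv[...,2]>120)&(W[...,2]>.1)&(W[...,2]<.12)
p=W[m]; (c,rad)=cv2.minEnclosingCircle(p[:,:2].astype(np.float32)); print('lid',c,rad,np.median(p[:,2]))
E
```

```text
[ 0.62956543 -0.13807334  0.1500788 ] [ 2.38077144 -0.05097788  2.04915549] 0.013296911707982733
lid (0.5850999355316162, -0.14006853103637695) 0.04016880318522453 0.10942114748952686
```

Emit:
play_rows(
  targets=[
    {"gripper":4,"x":0,"y":-7.2,"z":-4.3,"spin":0},
    {"gripper":4,"x":0,"y":-17.4,"z":-8.9,"spin":0},
    {"gripper":4,"x":0,"y":-28.1,"z":-11.9,"spin":0},
    {"gripper":4,"x":0,"y":-39.1,"z":-13.5,"spin":0},
    {"gripper":4,"x":0,"y":-50.3,"z":-13.5,"spin":0},
    {"gripper":4,"x":0,"y":-61.4,"z":-11.9,"spin":0},
    {"gripper":4,"x":0,"y":-72.1,"z":-8.9,"spin":0},
    {"gripper":4,"x":0,"y":-82.2,"z":-4.3,"spin":0},
    {"gripper":4,"x":0,"y":-89.4,"z":0,"spin":0},
    {"gripper":4,"x":0,"y":-89.4,"z":0,"spin":0},
  ],
)

```text
clock: 4.15
ee_pos: [0.5409, -0.1425, 0.1523]
tcp_rot: [0.688, 0.725, 0.002, 0.003]
ft_force: [4.4, 1.8, 5.6]
grip_width: 0.0112
```

```bash
python3 - <<'E'
from h import *
o=sensors.get_obs(); print(o['ee_pos'],o['ft_force'],o['grip_width'])
f=vision.grab_frame('side'); save('s2',f); cv2.imwrite('pics/s2c.png',cv2.resize(f['image'][80:270,220:460,::-1],None,fx=3,fy=3))
E
```

```text
[ 0.54092711 -0.14253346  0.15234578] [4.40409245 1.83297484 5.55666266] 0.011199412423600834
```

View pics/s2c.png

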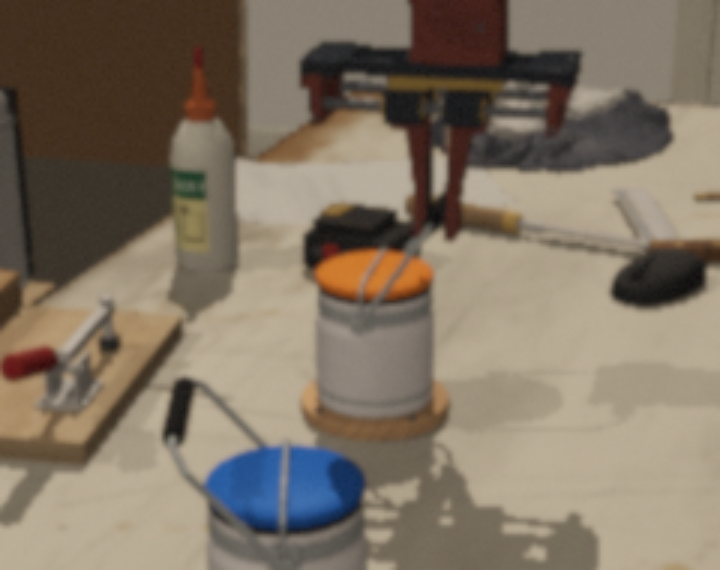

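The side view shows the sleeve between the fingers at about (437,215) in the crop, with the bail past upright. The blue bail is untouched. I'll finish the arc.

Emit:
play_rows(
  targets=[
    {"gripper":4,"x":0,"y":-8.8,"z":6.9,"spin":0},
    {"gripper":4,"x":0,"y":-16.6,"z":14.9,"spin":0},
    {"gripper":4,"x":0,"y":-23.1,"z":23.9,"spin":0},
    {"gripper":4,"x":0,"y":-28.4,"z":33.8,"spin":0},
    {"gripper":4,"x":0,"y":-32.2,"z":44.2,"spin":0},
    {"gripper":4,"x":0,"y":-34.1,"z":52.4,"spin":0},
    {"gripper":4,"x":0,"y":-35.1,"z":60.7,"spin":0},
    {"gripper":4,"x":0,"y":-35.2,"z":69.1,"spin":0},
    {"gripper":4,"x":0,"y":-34.7,"z":75,"spin":0},
    {"gripper":4,"x":0,"y":-34.7,"z":76,"spin":0},
  ],
)

```text
clock: 5.2
ee_pos: [0.5056, -0.1443, 0.0737]
tcp_rot: [0.688, 0.725, 0.0, 0.0]
ft_force: [1.2, 1.7, 6.7]
grip_width: 0.0113
```

```bash
python3 - <<'E'
from h import *
o=sensors.get_obs(); print(o['ee_pos'],o['ft_force'],o['grip_width'])
f=vision.grab_frame('side'); save('s3',f); cv2.imwrite('pics/s3c.png',cv2.resize(f['image'][80:270,220:460,::-1],None,fx=3,fy=3))
E
```

```text
[ 0.50562766 -0.14434231  0.0736673 ] [1.17421842 1.67304422 6.68882056] 0.01126067610476397
```

View pics/s3c.png

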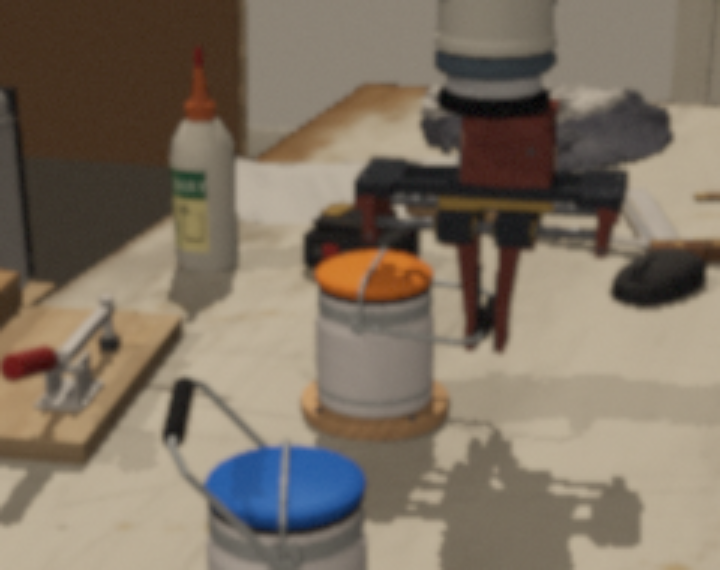

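The sleeve is down in front at about (485,315) in the crop. The grasp height is 76 mm, with a small upward reaction as from the stop. I'll open a little, hold, and lift straight up.

Emit:
play_rows(
  targets=[
    {"gripper":20,"x":0,"y":0,"z":0,"spin":0},
    {"gripper":30,"x":0,"y":0,"z":0,"spin":0},
    {"gripper":30,"x":0,"y":0,"z":0,"spin":0},
    {"gripper":30,"x":0,"y":0,"z":0,"spin":0},
    {"gripper":30,"x":0,"y":0,"z":-10,"spin":0},
    {"gripper":30,"x":0,"y":0,"z":-30,"spin":0},
    {"gripper":30,"x":0,"y":0,"z":-60,"spin":0},
    {"gripper":30,"x":0,"y":0,"z":-100,"spin":0},
    {"gripper":30,"x":0,"y":-50,"z":-140,"spin":0},
    {"gripper":30,"x":0,"y":-90,"z":-140,"spin":0},
  ],
)

```text
clock: 6.25
ee_pos: [0.4179, -0.1493, 0.2179]
tcp_rot: [0.688, 0.726, 0.001, 0.003]
ft_force: [-0.4, -0.5, 1.4]
grip_width: 0.0301
```

```bash
python3 - <<'E'
from h import *
o=sensors.get_obs(); print(o['ee_pos'],o['ft_force'],o['grip_width'],np.abs(o['qd']).max())
f=vision.grab_frame('side'); save('s4',f); cv2.imwrite('pics/s4c.png',cv2.resize(f['image'][80:270,220:460,::-1],None,fx=3,fy=3))
W=cloud(f); im=f['image'].astype(int); vv,uu=np.mgrid[:400,:640]
def st(W,im,s):
    p=W[s]; print(s.sum(), p.mean(0).round(4) if len(p) else '', p.min(0).round(3) if len(p) else '',p.max(0).round(3) if len(p) else '')
sel=lambda W,im,x,y,z0,z1:(im.max(2)<60)&(abs(W[...,0]-x)<.04)&(abs(W[...,1]-y)<.05)&(W[...,2]>z0)&(W[...,2]<z1)
st(W,im,sel(W,im,.503,-.144,.06,.11)); st(W,im,sel(W,im,.593,.19,.13,.17))
f=vision.grab_frame('top'); save('t4',f); W=cloud(f); im=f['image'].astype(int)
st(W,im,sel(W,im,.503,-.144,.06,.11)); st(W,im,sel(W,im,.593,.19,.13,.17))
E
```

```text
[ 0.41785354 -0.1493285   0.21785662] [-0.35467212 -0.54373627  1.41643341] 0.030073660455039578 1.2972142671592934
36 [ 0.5025 -0.1354  0.0829] [ 0.499 -0.163  0.08 ] [ 0.507 -0.11   0.085]
102 [0.5921 0.1986 0.1503] [0.582 0.167 0.147] [0.604 0.226 0.152]
188 [ 0.5038 -0.1447  0.0827] [ 0.498 -0.177  0.076] [ 0.509 -0.114  0.088]
212 [0.5935 0.189  0.1501] [0.582 0.159 0.146] [0.607 0.22  0.155]
```

View pics/s4c.png

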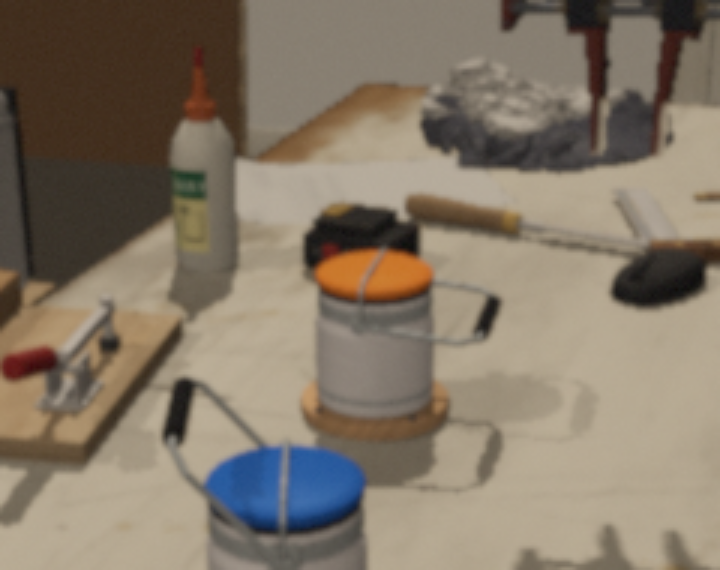

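View pics/t4.png

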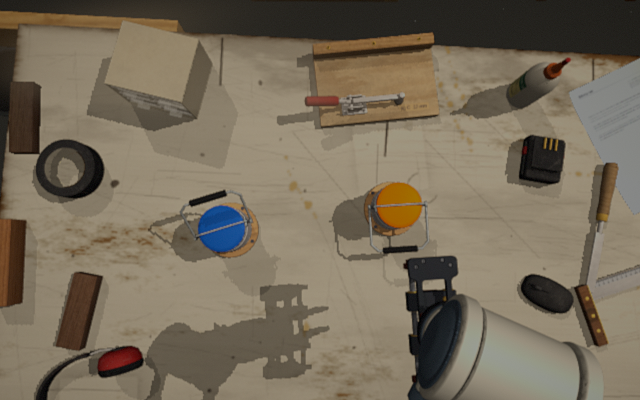

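In the side crop the orange sleeve stays down in front at about (487,315). In the top view it is at (400,249), and its centre is about 78 mm up, which is home. The blue sleeve measures the same as before. I'll let the arm settle, check once more and hand in.

Emit:
play_rows(
  targets=[
    {"gripper":30,"x":0,"y":0,"z":0,"spin":0},
    {"gripper":30,"x":0,"y":0,"z":0,"spin":0},
    {"gripper":30,"x":0,"y":0,"z":0,"spin":0},
    {"gripper":30,"x":0,"y":0,"z":0,"spin":0},
    {"gripper":30,"x":0,"y":0,"z":0,"spin":0},
  ],
)

```text
clock: 6.85
ee_pos: [0.4176, -0.1489, 0.2126]
tcp_rot: [0.688, 0.725, -0.0, -0.001]
ft_force: [0.2, 0.2, -0.1]
grip_width: 0.03
```

```bash
python3 - <<'E'
from h import *
f=vision.grab_frame('top'); W=cloud(f); im=f['image'].astype(int)
s=(im.max(2)<60)&(abs(W[...,0]-.503)<.04)&(abs(W[...,1]+.144)<.05)&(W[...,2]>.06)&(W[...,2]<.11); print(s.sum(),W[s].mean(0))
o=sensors.get_obs(); print(o['clock'],o['ee_pos'],o['ft_force'],np.abs(o['qd']).max()); print(workorder.sign_off())
E
```

```text
188 [ 0.50401985 -0.1449423   0.08254973]
6.9 [ 0.4174991  -0.14891599  0.21274461] [-0.12232827 -0.49748156  0.05085388] 0.00838234883208169
the job is handed in; nothing more can be done
None
```

The orange canister's bail is closed and home, and I handed the job in at 6.9 s. I gripped its sleeve, swung it over the top and down on the front side until it met its stop. Then I let go and backed the gripper clear.

- **Orange bail:** after release the sleeve centre was about 78 mm up and 80 mm in front of the canister's axis. It had not moved in a second look about 0.7 s later.
- **Blue bail:** its sleeve was within 1 mm of where it was at the start.
- **Robot:** it was touching nothing, with the wrist force near zero. The highest wrist force I read was about 7 N; I read it only at the end of each move.

My estimates of the canister axis differed by about 4 mm between views. I used a middle value, and it caused no trouble. No check failed.

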